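Put the loose truck parts back with their own kind

ROBOT

A 6-joint arm with a two-finger parallel gripper is mounted at the origin on the work surface. World frame = base frame: x ahead of the robot, y to its left, z up, the work surface at z = 0. Lengths are in mm, angles in rad, forces in N, time in s.
With the tool pointing down it reaches from about 325 to 875 mm from the base axis. Payload 4.4 kg.
Tool frame: the origin (TCP) lies on the centre line of the jaws, within the pads' length; the fingertips stand ahead of it and the grasp point (between the pads) lies 6 mm ahead of it (ctrl.tcp_to_tips is the z of the fingertips in the tool frame, in mm); z points along the fingers, y is the line along which they close (so a half turn about z gives the same grasp; the last joint's range is limited). The gripper opens to 85 mm and grips with 20 to 120 N. Pads are 22 mm wide; open, the fingers measure 114 mm over their backs; the gripper's body (76 mm by 85 mm) begins 54 mm behind the grasp point. The pads swing forward as they close: fully open they stand 13 mm farther back than shut.
Start: joints at [-1.252, 0.207, 1.542, -0, 1.393, -0.15], TCP at [260.296, -512.712, 256.282] pointing down, gripper open.
Joint ranges: [-2.73, 2.73], [-0.86, 2.22], [0.23, 2.46], [-1.11, 4.25], [0.08, 2.63], [-2.82, 2.82]. Speed limits (rad/s): [2.79, 2.79, 3.14, 3.14, 3.14, 3.14].

INTERFACE

Orientations are given as a 3x3 rotation matrix whose columns are the frame's x, y, z axes.
In Python, from plant import ctrl, sensors, optics gives the robot as it stands. Calls block until the motion is done:
- ctrl.move_ptp(position, orientation): joint-space move of the TCP to a pose.
- ctrl.move_l(position, rot=None, vel=150, threshold=None): straight line of the TCP; rot=None keeps the orientation; vel is the mean speed in mm/s. With threshold (N) it stops when the force on the tool has changed by that much, and returns True; else False.
- ctrl.set_joints(angles): joint-space move.
- ctrl.gripper_to(opening, force=None): finger opening in mm; force is the grip in N (None keeps the last); returns when the fingers have stopped.
- ctrl.hold(seconds).
- ctrl.solve_ik(position, orientation): joint angles nearest the present ones, or None.
- sensors.read_state(): the state.
- optics.grab_frame(name): name is "scene" or "top"; returns (picture, depth): 480x640x3 uint8, red, green, blue; 480x640 float32, mm along the optical axis (not along the pixel's ray), 0 where there is no reading.
- optics.camera_params(name): a dict with "mtx" (3x3 intrinsics, pixels), "k1" (the pictures are not rectified: a ray, as slopes to the right and down, at radius r is drawn at 1 + k1 r^2 times it, then the intrinsics apply), "R" (3x3) and "t" (3): a world point X has camera coordinates R X + t. Camera axes: x right, y down, z forward; pixel columns grow to the right and rows downward; lengths in mm; the calibration is good to about 2 mm. A picture is of the moment at which its call begins. camera_params takes no time and is no camera call.
A pose or a line that the arm cannot do raises ctrl.MotionError and nothing moves.
- ctrl.finish_job(): hands the job in; it is judged then, once.
The state is a dict: "t": time; "q": joint angles; "qvel": joint speeds; "tau": joint torques, N m; "eef_pos": TCP position; "eef_rot": TCP orientation; "force": force on the tool from outside, world axes, zero at the start; "wrist_torque": the same for the moment, N m; "grip_width": finger opening in mm; "grasp_force": force on a finger pad.
Only numpy, scipy, OpenCV 4.12 (cv2) and the standard library are available. Lean on these libraries where they do the work, as an engineer would, in place of code of your own. Each camera call takes 0.05 s, during which the arm holds its last target. There are 200 camera calls.

TASK

The truck job is done, so clear the loose parts off the bamboo board, each to its own kind: the long riser pad squarely on top of the pile of long pads, the short pad squarely on top of the pile of short pads, the loose wheel flat and centred on top of the stack of three wheels of its size, and the kingpin lying flat in the steel parts dish. Lower each one until it rests before letting go, do not drop it, and leave the spice jar and the screwdriver where they are.

Things in the scene. Friction and masses are not known exactly. Their poses are not given: they have to be found in the camera images.
- long_pad: Loose aluminium riser pad, the LONG one: flat rectangular plate 104 x 58 mm, 10 mm thick, with a rectangular window 60 x 22 mm in the middle and eight small bolt holes, 100 to 165 g; lies flat on the bamboo board. Origin: centre of its underside; x along its 104 mm length, y across its 58 mm width (grip it across the width, by its outer long edges), z up. The top of the bamboo board is 18 mm above the table (the work surface, height 0).
- short_pad: Loose aluminium riser pad, the SHORT one: flat rectangular plate 80 x 54 mm, 10 mm thick, with a window 42 x 22 mm and four small bolt holes, 65 to 110 g; lies flat on the bamboo board. Origin: centre of its underside; x along its 80 mm length, y across its 54 mm width (grip it across the width), z up.
- wheel: Loose white skateboard wheel lying flat on the bamboo board, 54 mm in diameter and 32 mm high (full diameter from 7 to 25 mm up, its rounded shoulders narrowing to flat faces 40 mm across), a steel bearing showing in its middle, 70 to 120 g. Origin: centre of its underside; z up along its axis.
- kingpin: Loose steel kingpin (a bolt) lying on the bamboo board: 62 mm long over all, shank 9.5 mm in diameter, hexagon head and hexagon lock nut each 14.5 mm across flats at its two ends, 42 mm of bare shank between them, about 50 g; it lies level on head and nut with its axis 7 mm above the surface. Origin: on its axis, at mid length; x along the axis from head to nut.
- long_pile: Pile of aluminium riser pads of the long kind, 104 x 58 mm, standing squared up on the table beside the board; it does not shift. Its height differs from time to time, 24 to 46 mm above the table. Origin: centre of its TOP face; x along its length, y across its width, z up.
- short_pile: Pile of aluminium riser pads of the short kind, 80 x 54 mm, standing squared up on the table beside the board; it does not shift. Its height differs from time to time, 24 to 46 mm above the table. Origin: centre of its TOP face; x along its length, y across its width, z up.
- wheel_stack: Stack of three white wheels exactly like the loose one (54 mm in diameter, 96 mm high together), lying flat one on another on the table beside the board; it does not shift. Origin: centre of its TOP face, z up. (A pair of larger wheels, 68 mm in diameter and 88 mm high together, standing at the outer right of the table is another set.)
- dish: Round steel parts dish, open and empty, fixed on the table beside the board: 132 mm across the rim, 24 mm high, flat inner floor about 105 mm across at 4 mm above the table. Origin: centre of its underside; z up.
- spice_jar: Glass spice jar with a black twist cap, 47 mm in diameter, 96 mm high, standing at the far edge of the bamboo board; not part of the job. Origin: centre of its underside, z up.
- screwdriver: Grey plastic screwdriver, 190 mm long, handle 25 mm thick, lying along the middle of the bamboo board, handle towards the robot; not part of the job. Origin: on its axis at mid length, 12.5 mm above the board; x along it towards the tip.

How it is judged:
By the outcome, as a careful person would: the job done as asked, in the order asked, and still so for the second after the job is handed in, with the robot touching nothing.
It also fails if it takes over 106 s, if anything falls off the work surface, if the arm or the gripper's body presses on something with over 40 N, if the wrist force passes 120 N, or if a joint passes its speed limit or range.

## Working session

There is one attempt and no reset: what is moved stays moved. The work goes in short steps, each a Python script; the robot and the scene stay as the last script left them, time stands still between calls to the robot, and variables do not carry over. Pictures are saved under pics/ and viewed, at most 14 in all, crops included, and the job is handed in when it is done.

```bash
mkdir -p pics; ls; python3 - <<'E'
from plant import ctrl, sensors, optics
import cv2, numpy as np
for n in ("scene","top"):
    p,d=optics.grab_frame(n); np.savez(f"{n}0.npz",p=p,d=d)
    cv2.imwrite(f"pics/{n}0.png",p[:,:,::-1]); print(n,optics.camera_params(n))
print(sensors.read_state(), ctrl.tcp_to_tips)
E
```

```text
pics
scene {'mtx': array([[521.77342909,   0.        , 315.126294  ],
       [  0.        , 521.77342909, 242.77495113],
       [  0.        ,   0.        ,   1.        ]]), 'k1': -0.15240510538573204, 'R': array([[ 0.74400243,  0.66812194, -0.00857097],
       [ 0.38750968, -0.4418991 , -0.80904971],
       [-0.54433137,  0.59861361, -0.58767772]]), 't': array([-433.9585391 , -160.0879622 , 1375.12104507])}
top {'mtx': array([[446.33354307,   0.        , 323.62870973],
       [  0.        , 446.33354307, 247.19324812],
       [  0.        ,   0.        ,   1.        ]]), 'k1': 0.024704260759407678, 'R': array([[ 0.01544816, -0.99908055,  0.03999255],
       [-0.98903959, -0.02114235, -0.14612905],
       [ 0.14684023, -0.03729679, -0.98845683]]), 't': array([-30.54107464, 580.45907623, 781.71984381])}
{'t': 0.1, 'q': array([-1.25148824e+00,  2.07347910e-01,  1.54280264e+00,  5.00462432e-06,
        1.39352909e+00, -1.50490753e-01]), 'qvel': array([ 1.25539605e-03, -1.47961512e-03, -5.08626734e-03,  1.25373931e-04,
        1.15992021e-03,  2.82476618e-05]), 'tau': array([-3.44668988e-04, -3.84090757e+01, -2.92546570e+01, -2.48560973e-04,
        4.85124823e-03,  2.17310543e-05]), 'eef_pos': array([ 260.10111267, -512.09728882,  255.23839164]), 'eef_rot': array([[ 8.91659876e-01,  4.52705471e-01, -6.50450173e-04],
       [ 4.52705826e-01, -8.91657727e-01,  1.98304786e-03],
       [ 3.17757694e-04, -2.06266679e-03, -9.99997822e-01]]), 'force': array([ 0.00598397, -0.48396969, -0.91866764]), 'wrist_torque': array([-0.00244933,  0.00036667, -0.03908074]), 'grasp_force': 0.0, 'grip_width': 85.27448456368285} 25.0
```

View pics/top0.png

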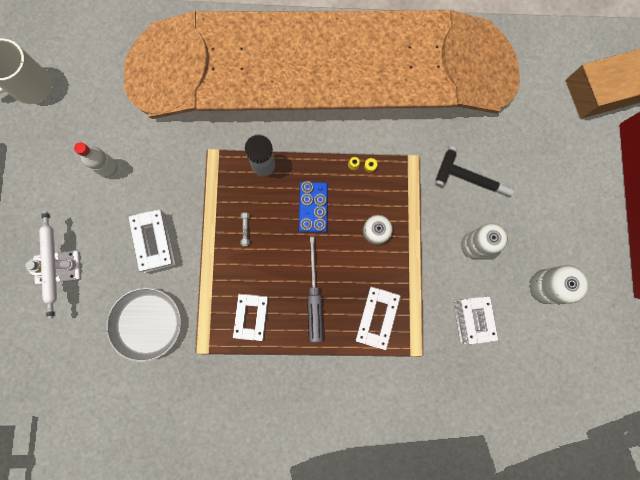

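View pics/scene0.png

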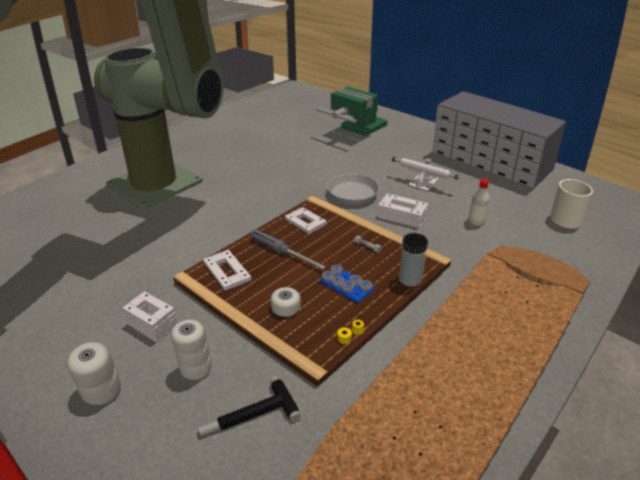

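The top view shows the loose long pad at px (378,318), the short pad at (250,317), the wheel at (377,229) and the kingpin at (245,229). The long pile is at (151,240), the short pile at (478,320), the three-wheel stack at (490,238) and the dish at (145,324). The scene view agrees with this.

```bash
cat > vis.py <<'E'
import numpy as np, cv2
from plant import optics
def slopes(name,uv):
    c=optics.camera_params(name); K=c["mtx"]
    d=np.array([c["k1"],0,0,0,0])
    return cv2.undistortPoints(np.asarray(uv,float).reshape(-1,1,2),K,d).reshape(-1,2)
def world(name,uv,depth):
    c=optics.camera_params(name); s=slopes(name,uv); d=np.asarray(depth,float).reshape(-1,1)
    return (np.hstack([s*d,d])-c["t"])@c["R"]
def on_plane(name,uv,z):
    c=optics.camera_params(name); s=slopes(name,uv)
    r=np.hstack([s,np.ones((len(s),1))])@c["R"]; o=-c["t"]@c["R"]
    return o+r*((z-o[2])/r[:,2])[:,None]
def cloud(name,d):
    v,u=np.mgrid[:480,:640]
    return world(name,np.stack([u,v],-1).reshape(-1,2),d.ravel()).reshape(480,640,3)
E
python3 - <<'E'
import numpy as np, cv2
from vis import *
f=np.load("top0.npz"); p,d=f["p"],f["d"]; W=cloud("top",d)
sat=p.max(2).astype(int)-p.min(2); br=p.min(2)
R=dict(long_pad=(350,278,408,357),short_pad=(225,288,275,348),long_pile=(122,200,182,280),short_pile=(450,288,505,352),
 wheel=(355,208,400,252),stack=(455,215,515,268),kingpin=(234,205,257,252),dish=(100,280,190,370))
for n,(a,b,c,e) in R.items():
    w=W[b:e,a:c]; ok=d[b:e,a:c]>0; z=w[...,2]
    m=ok&(br[b:e,a:c]>(150 if n!="kingpin" else 90))&(sat[b:e,a:c]<40)
    zt=np.percentile(z[m],[5,25,50,75,95])
    print(n,m.sum(),"z",zt.round(1))
    if n=="dish": continue
    ht=np.median(z[m][z[m]>zt[3]-6]) 
    mm=(m&(abs(z-ht)<8)).astype(np.uint8)
    k,l,st,_=cv2.connectedComponentsWithStats(mm); i=1+np.argmax(st[1:,4]); vv,uu=np.nonzero(l==i)
    P=on_plane("top",np.stack([uu+a,vv+b],1),{"long_pad":28,"short_pad":28,"wheel":50,"stack":96,"kingpin":25}.get(n,ht))
    r=cv2.minAreaRect(P[:,:2].astype(np.float32)); print("   top",ht.round(1),"rect",np.round(r[0],1),np.round(r[1],1),round(r[2],1), "mean",P.mean(0).round(1))
g=W[(d>0)]; 
for (u,v) in [(100,230),(440,250),(300,410),(205,250),(413,250),(260,340),(145,324)]:
    print((u,v),np.median(W[v-3:v+4,u-3:u+4].reshape(-1,3),0).round(1))
big=cv2.resize(p[195:365,100:520,::-1],None,fx=1.9,fy=1.9,interpolation=cv2.INTER_CUBIC); cv2.imwrite("pics/crop.png",big)
E
```

```text
long_pad 1362 z [24.8 26.6 27.6 28.6 29.9]
   top 27.7 rect [ 453.6 -122.2] [ 57.9 104.2] 74.5 mean [ 453. -122.   28.]
short_pad 1007 z [25.2 26.9 27.9 28.9 30.2]
   top 27.9 rect [451.9 112.4] [53.4 80.3] 85.3 mean [451.2 112.6  28. ]
long_pile 3447 z [-2.  -0.2  1.6 35.4 37.4]
   top 35.8 rect [588.9 300. ] [104.1  58.8] 14.9 mean [588.3 300.2  35.8]
short_pile 2857 z [-2.4 -0.6  1.7 43.6 45.9]
   top 44.3 rect [ 453.4 -303.7] [80.6 57.5] 8.8 mean [ 452.8 -304.6   44.3]
wheel 478 z [45.6 47.8 49.1 50.2 51.8]
   top 49.1 rect [ 617.2 -119.8] [47.1 48.7] 1.3 mean [ 616.9 -119.    50. ]
stack 2013 z [-2.6 -1.   0.4 92.1 96.3]
   top 94.7 rect [ 596.7 -313.4] [48.1 50.3] 1.2 mean [ 596.4 -312.9   96. ]
kingpin 180 z [26.2 28.8 30.  31.7 34. ]
   top 30.3 rect [615.3 129.4] [61.5 13.2] 2.3 mean [614.9 129.5  25. ]
dish 5931 z [-1.7  0.3  2.5  4.6 15.1]
(100, 230) [6.113e+02 4.054e+02 1.000e-01]
(440, 250) [ 586.9 -250.2   -0.7]
(300, 410) [284.2  17.3   0.6]
(205, 250) [574.5 202.2  18.3]
(413, 250) [ 582.9 -192.1   18.5]
(260, 340) [410.5  92.6  20.2]
(145, 324) [436.  307.2   4.1]
```

View pics/crop.png

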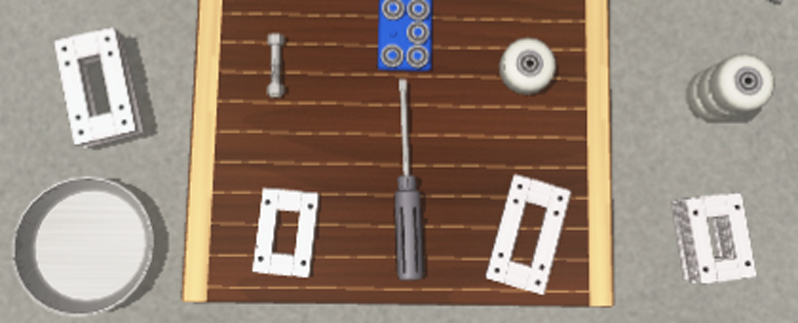

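```bash
cat > rob.py <<'E'
import numpy as np
from plant import ctrl, sensors
S=sensors.read_state
def down(ang):
    """tool down, tool x along world angle ang (or its half turn), y = closing line; picks the comfortable wrist"""
    def R(a): c,s=np.cos(a),np.sin(a); return np.array([[c,s,0],[s,-c,0],[0,0,-1.]])
    return R(ang),R(ang+np.pi)
def best(pos,deg):
    c=[(q,R) for R in down(np.radians(deg)) if (q:=ctrl.solve_ik(pos,R)) is not None]
    return min(c,key=lambda k:abs(k[0][5]))[1]
def info(tag):
    s=S(); print(tag,"t%.1f"%s["t"],"pos",s["eef_pos"].round(1),"F",s["force"].round(1),"w %.1f g %.1f"%(s["grip_width"],s["grasp_force"]))
def hover(xy,deg,z):
    p=np.array([*xy,z]); R=best(p,deg); ctrl.move_ptp(p,R); return R
def touch(xy,z0,zmin,thr=5,vel=25):
    """fast to z0, then slow down to contact"""
    ctrl.move_l([*xy,z0],vel=150)
    hit=ctrl.move_l([*xy,zmin],vel=vel,threshold=thr); info(f"touch {hit}"); return S()["eef_pos"][2]
E
python3 - <<'E'
import numpy as np, cv2
from vis import *; from rob import *
f=np.load("top0.npz"); p,d=f["p"],f["d"]; W=cloud("top",d); br=p.min(2)
m=np.zeros((480,640),np.uint8); sl=np.s_[288:352,465:505]; m[sl]=(br[sl]>200)&(abs(W[sl][...,2]-44.3)<5)
vv,uu=np.nonzero(m); P=on_plane("top",np.stack([uu,vv],1),44.3); print("short_pile",cv2.minAreaRect(P[:,:2].astype(np.float32)))
for n,(u,v),z in (("wheel",(379,229),50),("stack",(493.7,237.6),96)):
    vv,uu=np.mgrid[int(v)-9:int(v)+10,int(u)-9:int(u)+10]; g=p.min(2)[vv,uu].astype(float)
    w=np.clip(150-g,0,None)*(np.hypot(uu-u,vv-v)<7.5); c=[(w*uu).sum()/w.sum(),(w*vv).sum()/w.sum()]
    print(n,"bearing",np.round(c,1),on_plane("top",[c],z).round(1))
sl=np.s_[280:370,100:190]; w=W[sl].reshape(-1,3); q=w[(w[:,2]>14)&(w[:,2]<32)]
A=np.c_[2*q[:,:2],np.ones(len(q))]; s=np.linalg.lstsq(A,(q[:,:2]**2).sum(1),rcond=None)[0]; print("dish",s[:2],np.sqrt(s[2]+s[0]**2+s[1]**2))
xy=(453.5,-122.2); hover(xy,-15.5,150); info("hover"); ctrl.gripper_to(68,40); info("open")
z=touch(xy,62,35); ctrl.move_l([*xy,z+3],vel=30); info("raised")
ctrl.gripper_to(50,50); info("closed"); ctrl.move_l([*xy,180],vel=120); info("lift")
print(ctrl.tcp_to_tips); cv2.imwrite("pics/l1.png",optics.grab_frame("scene")[0][:,:,::-1])
E
```

```text
short_pile ((453.0145263671875, -305.16607666015625), (79.4154052734375, 53.921669006347656), 8.312873840332031)
wheel bearing [378.5 227.8] [[ 618.5 -120.8   50. ]]
stack bearing [493.4 237.2] [[ 597.3 -315.8   96. ]]
dish [437.23917331 302.81525017] 62.02935397352848
hover t1.7 pos [ 453.9 -122.9  150.4] F [-0.2  0.2 -0.5] w 85.7 g 0.0
open t2.1 pos [ 453.6 -122.7  150.1] F [ 0.1  0.7 -0. ] w 67.8 g 0.0
touch True t3.8 pos [ 453.2 -122.    35.9] F [-0.8  0.4  4.7] w 68.1 g 2.2
raised t4.0 pos [ 453.6 -122.2   38.9] F [0.4 0.6 0. ] w 67.9 g 0.0
closed t4.3 pos [ 453.7 -122.3   39.2] F [-0.1 -0.8  3.3] w 56.8 g 53.7
lift t5.6 pos [ 452.8 -121.9  179. ] F [ 0.2  0.6 -1.7] w 56.6 g 53.2
25.0
```

View pics/l1.png

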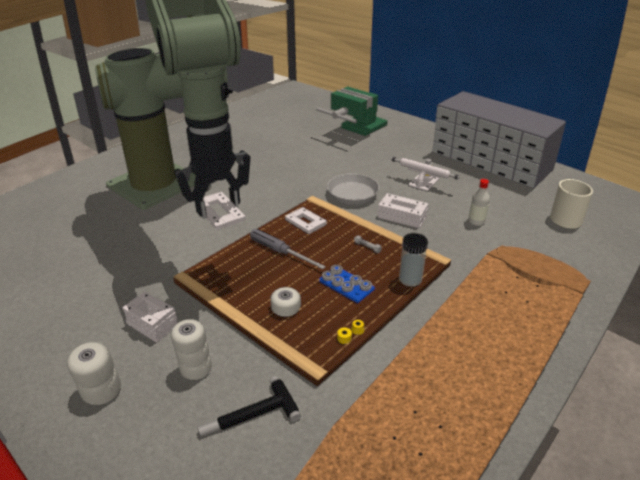

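The long pad is held level at px (222,209). Next I'll place it on the long pile.

```bash
python3 - <<'E'
import numpy as np, cv2
from vis import *; from rob import *
xy=(588.9,300.0); hover(xy,14.9,180); info("hover")
z=touch(xy,70,50,thr=4,vel=20); ctrl.gripper_to(68); info("open")
ctrl.move_l([*xy,180],vel=150); hover((452,112.4),-4.7,180); info("next")
p,d=optics.grab_frame("top"); W=cloud("top",d); np.savez("top1.npz",p=p,d=d)
m=np.zeros((480,640),np.uint8); sl=np.s_[190:285,115:190]; ok=(p[sl].min(2)>190)
m[sl]=ok&(abs(W[sl][...,2]-45.8)<5); vv,uu=np.nonzero(m); print(np.median(W[m>0][:,2]))
print(cv2.minAreaRect(on_plane("top",np.stack([uu,vv],1),45.8)[:,:2].astype(np.float32)))
cv2.imwrite("pics/p1.png",cv2.resize(p[185:290,100:200,::-1],None,fx=5,fy=5,interpolation=cv2.INTER_CUBIC))
E
```

```text
hover t8.1 pos [589.  299.5 179.9] F [ 0.3  1.2 -0.8] w 56.6 g 53.2
touch True t9.7 pos [588.8 300.   57. ] F [-1.2 -0.1  3.9] w 56.9 g 53.7
open t9.9 pos [587.4 299.5  55.3] F [ 0.3 -0.2 -0.4] w 68.0 g 0.0
next t11.8 pos [453.  112.8 180.2] F [0.  0.1 0.3] w 68.1 g 0.0
45.80625265448479
((585.7005004882812, 300.6371765136719), (103.82731628417969, 58.21379852294922), 14.656214714050293)
```

View pics/p1.png

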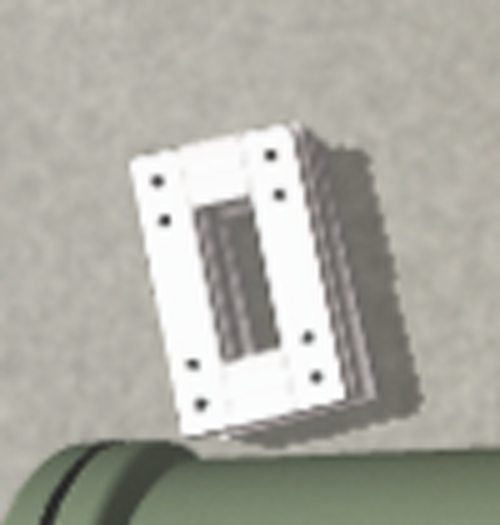

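Against the earlier pile fit, the placed pad sits about 3 mm low in x. I'll check that with the bolt-hole centroids, which are sharper, on both pads and piles.

```bash
cat >> vis.py <<'E'
def holes(name,p,roi,z):
    """bolt-hole centroids (white pad) on plane z -> points, centre, axis angle"""
    a,b,c,e=roi; g=cv2.resize(p[b:e,a:c].min(2),None,fx=6,fy=6,interpolation=cv2.INTER_CUBIC)
    bh=cv2.morphologyEx(g,cv2.MORPH_BLACKHAT,cv2.getStructuringElement(cv2.MORPH_ELLIPSE,(31,31)))
    n,l,st,ce=cv2.connectedComponentsWithStats((bh>70).astype(np.uint8))
    out=[]
    for i in range(1,n):
        x,y,w,h,A=st[i]
        if 60<A<500 and max(w,h)<28 and .55<w/h<1.8:
            v,u=np.nonzero(l==i); wt=bh[v,u].astype(float); ring=g[max(y-9,0):y+h+9,max(x-9,0):x+w+9]
            if np.percentile(ring[[0,-1]],10)<150: continue
            out.append([(wt*u).sum()/wt.sum(),(wt*v).sum()/wt.sum()])
    uv=(np.array(out)+.5)/6-.5+[a,b]
    P=on_plane(name,uv,z)[:,:2]; return P,cv2.minAreaRect(P.astype(np.float32))
E
python3 - <<'E'
import numpy as np
from vis import *
p0=np.load("top0.npz")["p"]; p1=np.load("top1.npz")["p"]
for n,p,roi,z in (("long_pad",p0,(350,278,408,357),28),("long_pile",p0,(122,200,182,280),35.8),("placed",p1,(118,200,182,280),45.8),
 ("short_pad",p0,(225,288,275,348),28),("short_pile",p0,(450,288,505,352),44.3)):
    P,r=holes("top",p,roi,z); print(n,len(P),P.mean(0).round(2),r); print(P.round(1).tolist())
E
```

```text
long_pad 8 [ 453.66 -122.73] ((453.6305847167969, -122.63092041015625), (41.3873176574707, 84.05694580078125), 74.58079528808594)
[[499.5, -114.1], [488.6, -153.8], [485.2, -110.1], [474.3, -149.8], [433.2, -95.5], [422.2, -135.3], [418.7, -91.9], [407.6, -131.4]]
long_pile 8 [589.6  300.31] ((589.60595703125, 300.26873779296875), (83.94359588623047, 41.384281158447266), 15.02315616607666)
[[635.5, 291.2], [624.7, 331.1], [621.1, 287.4], [610.4, 327.3], [568.8, 273.3], [558.1, 313.2], [554.4, 269.7], [543.8, 309.4]]
placed 8 [586.35 300.8 ] ((586.4080810546875, 300.79107666015625), (84.14765930175781, 41.36244583129883), 14.885557174682617)
[[632.3, 291.8], [621.6, 331.4], [617.7, 287.7], [607.2, 327.7], [565.5, 274.0], [554.9, 313.8], [551.1, 270.0], [540.5, 309.9]]
short_pad 4 [451.75 112.4 ] ((451.7406921386719, 112.43190002441406), (41.30244827270508, 53.928741455078125), 85.17168426513672)
[[480.3, 130.7], [476.9, 89.6], [426.6, 135.1], [423.2, 94.2]]
short_pile 4 [ 453.08 -305.59] ((453.05517578125, -305.5709533691406), (54.02698516845703, 41.28810501098633), 8.470327377319336)
[[482.8, -322.0], [476.7, -281.3], [429.5, -330.0], [423.3, -289.1]]
```

```bash
cat >> rob.py <<'E'
def place(xy,z0,zmin,wide,thr=4):
    touch(xy,z0,zmin,thr,20); ctrl.hold(.3); info("rest")
    ctrl.gripper_to(wide); info("open"); ctrl.hold(.1)
E
python3 - <<'E'
import numpy as np, cv2
from vis import *; from rob import *
xy=np.array([588.9,300.0]); hover(xy,14.9,150)
ctrl.move_l([*xy,58],vel=120); info("at"); ctrl.gripper_to(50,50); info("grip"); 
ctrl.move_l([*xy,63],vel=40); n=xy+[3.25,-.5]; ctrl.move_l([*n,63],vel=20); info("shift")
place(n,62,50,68); ctrl.move_l([*n,180],vel=150); hover((452,112.4),-4.7,180)
p,d=optics.grab_frame("top"); np.savez("top2.npz",p=p,d=d)
P,r=holes("top",p,(118,200,182,280),45.8); print(len(P),P.mean(0).round(2),r)
E
```

```text
at t13.8 pos [589.7 300.2  59. ] F [ 0.7  1.2 -0.2] w 68.1 g 0.0
grip t14.0 pos [590.4 300.5  60. ] F [-0.  -0.1  5.2] w 56.0 g 53.9
shift t14.6 pos [592.1 299.4  62.6] F [-0.2  1.3 -1.3] w 55.9 g 53.4
touch True t15.1 pos [592.5 299.6  60. ] F [-0.5 -0.6  4.8] w 56.2 g 53.9
rest t15.4 pos [592.4 299.6  60. ] F [-0.1 -0.1  5.8] w 56.6 g 54.1
open t15.7 pos [590.7 299.   57.7] F [ 0.2 -0.5 -0.1] w 68.1 g 0.0
8 [588.61 300.05] ((588.7206420898438, 300.07073974609375), (84.14366149902344, 41.464691162109375), 15.009613037109375)
```

Long pad is now within 1 mm of the pile centre. Next, the short pad.

```bash
python3 - <<'E'
import numpy as np, cv2
from vis import *; from rob import *
xy=(451.7,112.4); hover(xy,-4.8,150); ctrl.gripper_to(66,40)
z=touch(xy,62,33); ctrl.move_l([*xy,z+3],vel=30); ctrl.hold(.1); ctrl.gripper_to(46,50); info("closed")
ctrl.move_l([*xy,190],vel=120); info("lift")
n=(453.1,-305.6); hover(n,8.4,190); info("hover"); place(n,78,57,64)
ctrl.move_l([*n,190],vel=150); hover((617,-120.3),0,200)
p,d=optics.grab_frame("top"); np.savez("top3.npz",p=p,d=d); sl=np.s_[285:355,450:512]
W=cloud("top",d)[sl]; print(np.median(W[(p[sl].min(2)>200)][:,2]))
P,r=holes("top",p,(450,285,512,355),54.3); print(len(P),P.mean(0).round(2),r)
cv2.imwrite("pics/p3.png",cv2.resize(p[270:370,440:540,::-1],None,fx=5,fy=5,interpolation=cv2.INTER_CUBIC))
E
```

```text
touch True t19.9 pos [451.4 112.4  36.5] F [-1.  -0.4  4.9] w 65.9 g 2.2
closed t20.5 pos [452.  112.4  39.7] F [ 0.1 -0.4  2.5] w 52.6 g 54.0
lift t21.9 pos [451.  112.4 189.1] F [-0.2  1.   0.4] w 52.4 g 52.4
hover t23.8 pos [ 453.2 -305.   189.7] F [ 0.1 -0.  -1.3] w 52.7 g 52.3
touch True t25.3 pos [ 453.1 -305.6   66.4] F [-0.4  0.5  2.9] w 52.6 g 54.1
rest t25.6 pos [ 453.1 -305.6   66.4] F [-0.2  0.7  4.9] w 52.5 g 54.1
open t25.9 pos [ 452.  -304.6   65. ] F [-0.9  0.3  0.4] w 63.7 g 0.0
nan
  return _methods._mean(a, axis=axis, dtype=dtype,
  ret = ret.dtype.type(ret / rcount)
Traceback (most recent call last):
  File "vis.py", line 29, in holes
    uv=(np.array(out)+.5)/6-.5+[a,b]
       ~~~~~~~~~~~~~~~~~~~~~~~^~~~~~
ValueError: operands could not be broadcast together with shapes (0,) (2,)
```

```bash
python3 - <<'E'
import numpy as np, cv2
from vis import *; from rob import *
hover((450,60),0,220)
p,d=optics.grab_frame("top"); np.savez("top3.npz",p=p,d=d); sl=np.s_[285:355,450:512]
cv2.imwrite("pics/p3.png",p[:,:,::-1])
W=cloud("top",d)[sl]; print(np.median(W[(p[sl].min(2)>200)&(W[...,2]>20)][:,2]))
P,r=holes("top",p,(450,285,512,355),54.3); print(len(P),P.mean(0).round(2),r)
E
```

```text
54.212642741539625
4 [ 451.1 -304.7] ((451.0912780761719, -304.6943054199219), (54.40242385864258, 41.35223388671875), 8.21667766571045)
```

View pics/p3.png

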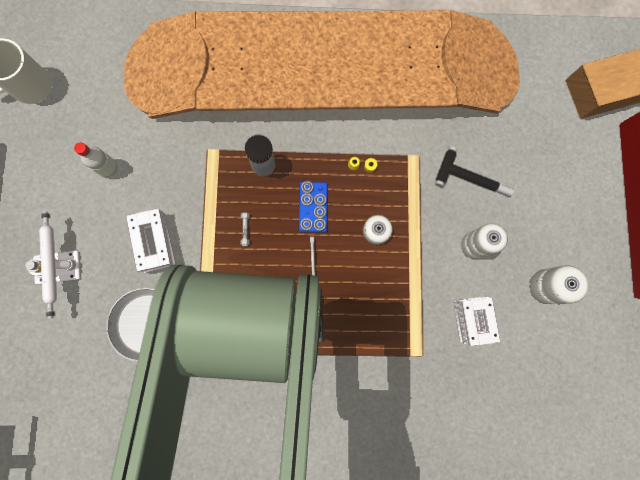

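The short pad lies on its pile at px (478,320), about 2.2 mm off toward the robot. I'll nudge it, then move the wheel.

```bash
python3 - <<'E'
import numpy as np, cv2
from vis import *; from rob import *
xy=np.array([453.1,-305.6]); hover(xy,8.4,150); ctrl.move_l([*xy,66.5],vel=120); ctrl.hold(.1); ctrl.gripper_to(46,50); info("grip")
ctrl.move_l([*xy,72],vel=40); n=xy+[2.2,-1.0]; ctrl.move_l([*n,72],vel=20); place(n,71,57,64); ctrl.move_l([*n,180],vel=150)
w=(618.3,-120.6); hover(w,0,150); ctrl.gripper_to(70); ctrl.move_l([*w,43],vel=100); ctrl.hold(.1); info("wheel")
p,d=optics.grab_frame("top"); np.savez("top4.npz",p=p,d=d)
try: P,r=holes("top",p,(450,285,512,355),54.3); print(len(P),P.mean(0).round(2),r)
except Exception as e: print("hidden")
ctrl.gripper_to(45,40); info("grip"); ctrl.move_l([*w,60],vel=60); ctrl.move_l([*w,220],vel=150); info("lift")
n=(597.2,-315.7); hover(n,0,220); place(n,130,108,66); ctrl.move_l([*n,220],vel=150)
hover((450,60),0,220); info("away")
p,d=optics.grab_frame("top"); np.savez("top5.npz",p=p,d=d); cv2.imwrite("pics/p5.png",p[180:380,400:620,::-1].repeat(3,0).repeat(3,1))
P,r=holes("top",p,(450,285,512,355),54.3); print(len(P),P.mean(0).round(2),r)
E
```

```text
grip t31.6 pos [ 454.1 -306.6   68. ] F [0.4 0.3 5.1] w 52.7 g 53.6
touch True t32.8 pos [ 455.5 -306.8   68.1] F [0.4 0.9 4.7] w 52.3 g 53.5
rest t33.1 pos [ 455.5 -306.8   68. ] F [-1.  -0.1  5.3] w 52.2 g 53.6
open t33.4 pos [ 454.4 -305.7   66.5] F [-0.2  0.2 -1.1] w 64.1 g 0.0
wheel t36.9 pos [ 619.1 -120.9   44.1] F [-0.  -1.1 -0.2] w 70.1 g 0.0
4 [ 452.88 -305.94] ((452.8698425292969, -305.9620666503906), (54.00499725341797, 41.269981384277344), 8.513630867004395)
grip t37.2 pos [ 619.  -120.8   44. ] F [-0.4  0.8  4.5] w 53.1 g 42.4
lift t38.9 pos [ 617.5 -120.3  218.5] F [-0.3 -0.7 -1.2] w 52.8 g 42.1
touch True t41.0 pos [ 597.4 -315.9  122. ] F [-0.4  0.6  3.3] w 52.5 g 42.4
rest t41.3 pos [ 597.3 -315.9  121.9] F [-0.9  0.3  5.6] w 52.9 g 42.4
open t41.6 pos [ 596.1 -315.   119.7] F [-0.1  0.5 -0.4] w 66.2 g 0.0
away t44.0 pos [450.9  59.3 220.3] F [ 0.8 -0.   1.4] w 65.9 g 0.0
4 [ 452.88 -305.94] ((452.8740234375, -305.945068359375), (53.999813079833984, 41.25987243652344), 8.49246597290039)
```

View pics/p5.png

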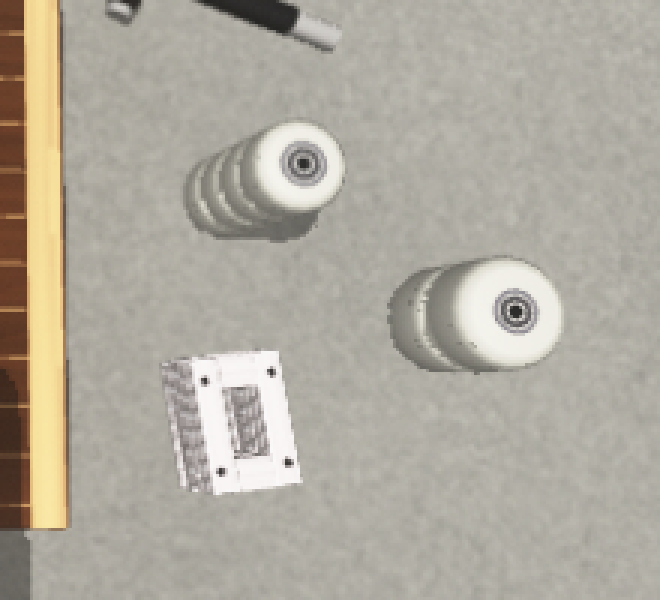

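Wheel rests on the stack, bearing at about px (501,234); the short pad is now within 0.4 mm. Checking how well the wheel is centred.

```bash
python3 - <<'E'
import numpy as np
from vis import *
for f,n,(u,v),z in (("top0.npz","wheel",(379,229),50),("top0.npz","stack",(493.5,237.3),96),("top5.npz","placed",(500.7,234),128)):
    p=np.load(f)["p"]
    for it in range(4):
        vv,uu=np.mgrid[int(v)-11:int(v)+12,int(u)-11:int(u)+12]; g=p.min(2)[vv,uu].astype(float)
        w=np.clip(170-g,0,None)*(np.hypot(uu-u,vv-v)<8); u,v=(w*uu).sum()/w.sum(),(w*vv).sum()/w.sum()
    print(n,round(u,2),round(v,2),on_plane("top",[[u,v]],z).round(1))
E
```

```text
wheel 378.53 227.72 [[ 618.6 -120.9   50. ]]
stack 493.33 237.1 [[ 597.4 -315.7   96. ]]
placed 500.91 234.12 [[ 597.  -315.1  128. ]]
```

Wheel is centred to 0.7 mm. Kingpin next.

```bash
python3 - <<'E'
import numpy as np, cv2
from vis import *; from rob import *
k=(615.5,129.5); hover(k,2.3,150); ctrl.gripper_to(28,40); info("ready")
z=touch(k,60,34); ctrl.move_l([*k,z+2.5],vel=30); ctrl.hold(.1); ctrl.gripper_to(3,40); info("closed")
ctrl.move_l([*k,60],vel=60); ctrl.move_l([*k,160],vel=150); info("lift")
n=(437,304); hover(n,10,160); place(n,50,18,24,thr=3); ctrl.move_l([*n,160],vel=100)
hover((480,-60),0,260); info("away")
for c in ("top","scene"): cv2.imwrite(f"pics/{c}6.png",optics.grab_frame(c)[0][:,:,::-1])
E
```

```text
ready t47.1 pos [615.5 129.5 150. ] F [ 0.  -0.4 -0.2] w 28.1 g 0.0
touch True t48.5 pos [615.3 129.5  42.8] F [-0.1  0.1  4. ] w 28.0 g 2.0
closed t49.2 pos [615.3 129.5  45.1] F [ 0.2  0.3 -1.1] w 7.4 g 39.0
lift t50.4 pos [614.6 129.4 158.9] F [ 0.1  0.2 -0.5] w 7.4 g 39.0
touch True t53.2 pos [436.9 304.   30.9] F [ 0.1 -0.3  4.2] w 7.3 g 39.6
rest t53.5 pos [436.9 304.   30.9] F [-1.4 -0.5  5.2] w 7.6 g 39.7
open t53.9 pos [435.6 303.3  29.7] F [-0.3 -0.3 -0.1] w 24.1 g 0.0
away t57.6 pos [479.9 -59.7 259.8] F [ 0.4 -0.2 -0.1] w 24.0 g 0.0
```

View pics/top6.png

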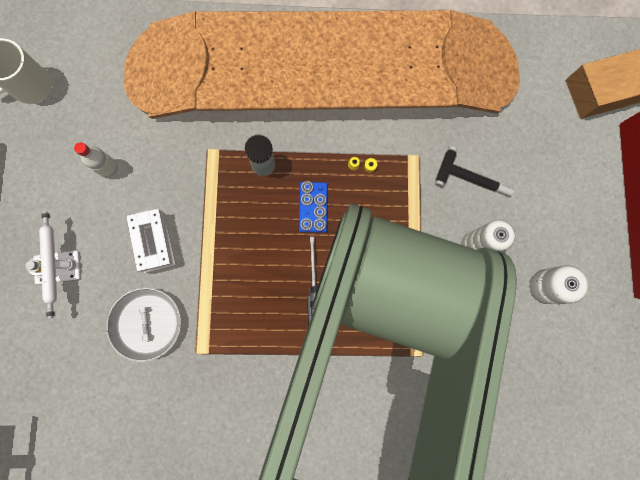

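View pics/scene6.png

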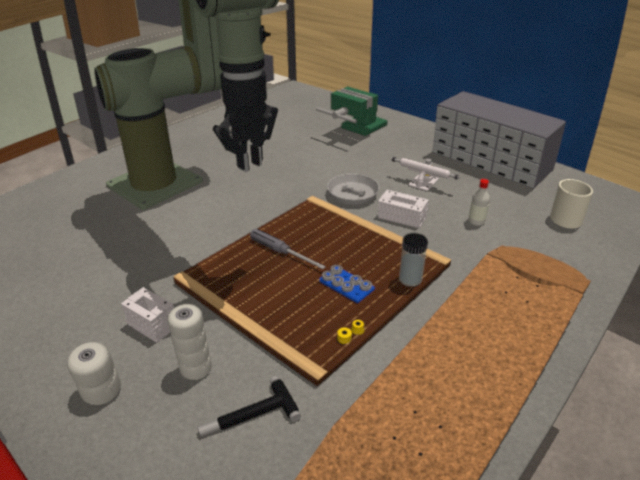

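The kingpin lies flat mid-dish (px 146,324 in the top view). Both pads and the wheel sit on their piles, and the jar and screwdriver haven't moved, so I'm handing in.

```bash
python3 -c "
from plant import ctrl
ctrl.hold(.3); print(ctrl.finish_job())"
```

```text
the job is handed in; nothing more can be done
None
```

The job is handed in at about 58 s of the 106 s limit: both pads and the wheel are on their piles within about 1 mm (after a small re-seat of each pad), the kingpin lies flat in the dish, and the spice jar and screwdriver were left alone.

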